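# Load the dark chamber and fold its lid stay

## Robot

A 7-joint arm with a two-finger parallel gripper is mounted at the origin on the work surface. World frame = base frame: x ahead of the robot, y to its left, z up, the work surface at z = 0. Lengths are in mm, angles in rad, forces in N, time in s.
With the tool pointing down it reaches from about 400 to 850 mm from the base axis. Payload 4.5 kg.
Tool frame: the origin (TCP) lies midway between the tips of the shut fingers; the grasp point (between the pads) lies 19 mm behind it; z points along the fingers, y is the direction in which the jaws open and shut (so a half turn about z gives the same grasp; the last joint's range is limited). The gripper opens to 88 mm and grips with 3 to 60 N. Pads are 18 mm wide; open, the fingers measure 123 mm over their backs; the gripper's body (75 mm by 187 mm) begins 45 mm behind the grasp point.
Start: joints at [1.186, 0.689, -0.195, 1.565, 0.157, 0.902, -0.215], TCP at [254.196, -570.997, 238.743] pointing down, gripper open.
Joint ranges: [-3.01, 3.01], [-0.46, 2.08], [-1.47, 1.51], [0.13, 2.56], [-1, 4.14], [0.04, 2.09], [-2.66, 2.66]. Speed limits (rad/s): [2.57, 2.57, 3.14, 3.14, 3.14, 3.14, 3.14].

## Interface

Orientations are given as [roll, pitch, yaw] about the fixed x, y, z axes, in that order (R = Rz(yaw) Ry(pitch) Rx(roll)).
In Python, from station import env, set_gripper, sensors, imaging gives the robot as it stands. Calls block until the motion is done:
- env.move_ptp(position, orientation): joint-space move of the TCP to a pose.
- env.line_to(position, ori=None, feed=150, f_stop=None): straight line of the TCP; ori=None keeps the orientation; feed is the mean speed in mm/s. With f_stop (N) it stops when the force on the tool has changed by that much, and returns True; else False.
- env.goto_joints(angles): joint-space move.
- set_gripper(opening): opening from 0.0 (shut) to 1.0 (fully open); the grip force is fixed at half the most; returns when the fingers have stopped.
- env.dwell(seconds).
- env.ik(position, orientation): joint angles nearest the present ones, or None.
- sensors.state(): the state.
- imaging.snapshot(name): name is "side" or "top"; returns the picture (384x512x3 uint8, red, green, blue); there is no depth.
- imaging.get_calibration(name): a dict with "fovy" (degrees; the focal length in pixels is half the picture's height over the tangent of half this angle, whatever the lens; pixels are square), "cx", "cy" (the principal point, pixels), "k1" (the pictures are not rectified: a ray, as slopes to the right and down, at radius r is drawn at 1 + k1 r^2 times it, then the intrinsics apply), "cam_to_world" (4x4, takes a point from camera to world coordinates). Camera axes: x right, y down, z forward; pixel columns grow to the right and rows downward; lengths in mm; the calibration is good to about 2 mm. A picture is of the moment at which its call begins. get_calibration takes no time and is no camera call.
A pose or a line that the arm cannot do raises env.PlanningError and nothing moves.
- env.sign_off(): hands the job in, once; it reports no verdict.
The state is a dict: "t": time; "q": joint angles; "dq": joint speeds; "effort": joint torques, N m; "ee_pos": TCP position; "orientation": TCP orientation; "contact_force": force on the tool from outside, world axes, zero at the start; "ft_torque": the same for the moment, N m; "gripper_width": opening from 0.0 (shut) to 1.0 (fully open).
Only numpy, scipy, OpenCV 4.12 (cv2) and the standard library are available. Lean on these libraries where they do the work, as an engineer would, in place of code of your own. Each camera call takes 0.05 s, during which the arm holds its last target.

## Task

Raise the lid of the test chamber until its folding stay locks and holds it up by itself, then put the silver carrier with the blue chip inside, tab towards the lid's handle side, and slide it flat under the objective, between the white lines, fully home against the brass stop, without bumping the objective. Then unlock the stay by its yellow knee bar, lifting slightly and folding the knee, and lower the lid gently until it is fully shut: never let it drop. Leave the black carrier and the other things on the bench where they are.

Things in the scene. Friction and masses are not known exactly. Their poses are not given: they have to be found in the camera images.
- chamber: Grey open-topped test chamber, fixed: 200 (x) x 220 (y) x 95 mm high, walls 5, floor 6 thick. Origin: centre of its underside; x points to the lid's hinge, z up. The lid's handle is on its -x side, the stay outside its -y wall. Inside: a brass stop bar across the far end (face at x = +85 mm, its top 20 above the underside) and two white lines along x at y = +-45 mm.
- objective: Brass and dark steel objective on a bracket from the chamber's far wall; its frame coincides with the chamber's. The lower end, 32 mm across (40 from 47 mm up), is centred at chamber x = +60, y = 0; its lowest face is 29 mm above the chamber's underside, 23 above the inner floor. Fragile: more than a few N counts as bumped.
- lid_hinge (a point): Middle of the lid's hinge line: chamber (x, y, z) = (+100, 0, +95) mm; the hinge axis is the chamber's y.
- lid (a joint): Lid angle, rad: 0 shut and level, grows as it opens. Black plate with a blue panel, 200 x 224 x 6 mm, about 0.6 kg (varies), on a free hinge: it falls shut unless held by hand or by the locked stay. At 1.38 the stay is stretched straight and the lid goes no higher; it rests at 1.33 when the stay is locked.
- lid_handle (a point): Middle of the lid's round steel handle bar, 12 mm thick, along the chamber's y, 98 mm clear between its side arms, 39 mm clear between it and the lid's edge; it is 245 mm from the hinge line in the lid's plane (chamber x = -145, z = 98 when shut).
- knee (a joint): Knee angle of the stay (two flat steel links), rad: 0 folded (lid shut), 2.74 straight, 3.16 at its stop, locked over centre. Raise the lid until the stay is felt taut, then ease it down about 11 mm at the handle: the knee sinks by its weight past centre (down, towards the hinge) to its stop and the lid is held. Eased before it was taut, it just folds again.
- knee_grip (a point): Middle of the free part of the yellow bar at the stay's knee: round, 13 mm thick, along the chamber's y, 80 mm long to its 22 mm end cap, this point 169 mm from the chamber's mid plane. It moves on a circle of 92 mm about stay_pivot in the chamber's x-z plane: at chamber (x, z) = (-122, 62) mm with the lid shut, (+18, 134) stay straight, (+35, 121) locked.
- stay_pivot (a point): Axis of the stay's lower link, centre of the knee bar's circle: chamber (x, z) = (-30, 55) mm, at the y of knee_grip. To unlock, take the bar up over centre, which first lifts the lid 11 mm at its handle; then on over the top and down on the -x side. From there the lid's weight drives the bar, which must be held all the way down (up to about 12 N).
- carrier: Silver plate 120 (x) x 70 (y) x 14 mm, 0.22 kg (varies), origin at the centre of its underside; blue chip on top (centre x = +35, 30 x 30, top 17 mm above the underside), upright tab at x = -48. Home: on the inner floor, +x end against the brass stop, origin at chamber (+25, 0, +6) mm, x axes parallel. It fits in front of the objective with its origin at chamber x = -32 to -20 mm.
- carrier_tab (a point): Point to grip on the carrier's tab: tab 24 mm long (carrier x), 14 mm thick (y), its top 66 mm above the carrier's underside; this point 50 mm above the underside, at carrier x = -48.
- blank: Black carrier of the same shape without a chip: not to be used. Origin at the centre of its underside.
- driver: Screwdriver lying on the bench, 170 mm. Bystander.
- dustbrush: Brush lying on the bench, 160 mm. Bystander.
- solvent: White bottle, 56 mm across, 130 mm high. Bystander.
- jar: Amber jar, 60 mm across, 70 mm high. Bystander.
- lens_tube: Dark lens tube standing up, 48 mm across, 85 mm high. Bystander.
Mind the look-alikes: they are no part of the job. What is shaped like the carrier but orange, pink or turquoise is not meant.

How it is judged (in metres and radians):
On the way, in this order (a step that is already met when the one before it is completed fails the run):
1. the lid stands open on its locked stay by itself, not touched by the gripper (value of joint lid above 1.27 rad and value of joint knee above 2.95 rad and contact force between the fingers and chamber below 0.5 N), for 0.3 s.
2. the carrier is home under the objective, the lid still held by the locked stay (x of carrier in the frame of chamber between 0.018 and 0.03 m and y of carrier in the frame of chamber between -0.01 and 0.01 m and z of carrier in the frame of chamber below 0.01 m and x of carrier_tab in the frame of chamber below 0 m and angle between the x axis of carrier and the x axis of chamber, either way round below 0.12 rad and angle between carrier's own z axis and vertical below 0.06 rad and value of joint lid above 1.27 rad and value of joint knee above 2.95 rad), for 0.2 s.
At the end, for the whole second after the job is handed in: Lid shut (under 0.04 rad) with the stay folded (knee under 0.15 rad); carrier at rest flat on the chamber floor, tab towards the handle side, within 7 mm of the stop and 10 mm of the middle of the lane, turned less than 0.12 rad (value of joint lid below 0.04 rad and value of joint knee below 0.15 rad and x of carrier in the frame of chamber between 0.018 and 0.03 m and y of carrier in the frame of chamber between -0.01 and 0.01 m and z of carrier in the frame of chamber below 0.01 m and x of carrier_tab in the frame of chamber below 0 m and angle between the x axis of carrier and the x axis of chamber, either way round below 0.12 rad and angle between carrier's own z axis and vertical below 0.06 rad and linear speed of carrier below 0.02 m/s); the robot touches nothing.
It fails at once if the lid falls or slams (closing faster than 2 rad/s) (velocity of joint lid below -2 rad/s).
It fails at once if the objective is bumped (over 4 N) (contact force between objective and anything else above 4 N).
It fails at once if the black carrier or another bystander is moved more than 30 mm (distance of any of blank, driver, dustbrush, solvent, jar, lens_tube from where it was at the start of the episode above 0.03 m).
It also fails if it takes over 72 s, if anything falls off the work surface, if the arm or the gripper's body presses on something with over 40 N, if the wrist force passes 120 N, or if a joint passes its speed limit or range.

## Working session

There is one attempt and no reset: what is moved stays moved. The work goes in short steps, each a Python script; the robot and the scene stay as the last script left them, time stands still between calls to the robot, and variables do not carry over. Pictures are saved under pics/ and viewed, and the job is handed in when it is done.

```bash
ls; mkdir -p pics; python3 - <<'E'
from station import env,set_gripper,sensors,imaging
import cv2,numpy as np
s=sensors.state();print({k:np.round(v,3).tolist() for k,v in s.items()})
for n in("side","top"):
    im=imaging.snapshot(n);cv2.imwrite(f"pics/{n}0.png",im[:,:,::-1])
    print(n,imaging.get_calibration(n))
E
```

```text
pics
{'t': 0.0, 'q': [1.186, 0.69, -0.195, 1.566, 0.157, 0.902, -0.215], 'dq': [0.002, 0.002, 0.0, -0.001, 0.002, -0.001, 0.001], 'effort': [-0.0, -52.756, -1.267, -15.343, -0.053, 0.006, 0.0], 'ee_pos': [253.891, -570.402, 237.893], 'orientation': [-3.14, 0.0, 0.419], 'contact_force': [0.058, 0.347, -0.316], 'ft_torque': [-0.034, 0.019, -0.03], 'gripper_width': 0.999}
side {'fovy': 44.94426598501024, 'cx': 242.5914550009095, 'cy': 194.5285222138932, 'k1': -0.027833669240519398, 'cam_to_world': array([[-9.10711087e-01, -2.82817824e-01,  3.01030553e-01,
         1.23866126e+02],
       [-4.13019048e-01,  6.31545787e-01, -6.56174660e-01,
         8.48616303e+02],
       [-4.53668862e-03, -7.21916891e-01, -6.91964899e-01,
         1.02363073e+03],
       [ 0.00000000e+00,  0.00000000e+00,  0.00000000e+00,
         1.00000000e+00]])}
top {'fovy': 44.51059236834951, 'cx': 248.9618989709533, 'cy': 191.03822677236525, 'k1': 0.04025154500553852, 'cam_to_world': array([[-1.37914543e-02, -9.76701619e-01,  2.14158222e-01,
         2.07810674e+02],
       [-9.99901688e-01,  1.40137292e-02, -4.80329171e-04,
        -5.37542966e+01],
       [-2.53201705e-03, -2.14143792e-01, -9.76798866e-01,
         1.61662049e+03],
       [ 0.00000000e+00,  0.00000000e+00,  0.00000000e+00,
         1.00000000e+00]])}
```

View pics/side0.png

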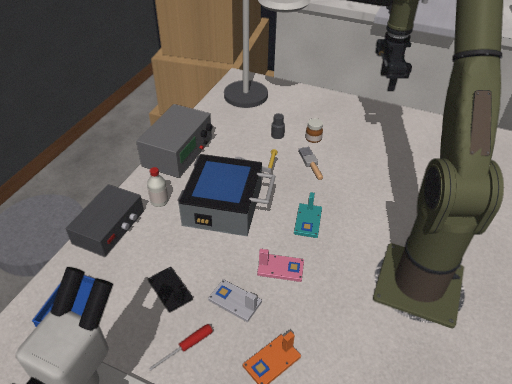

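View pics/top0.png

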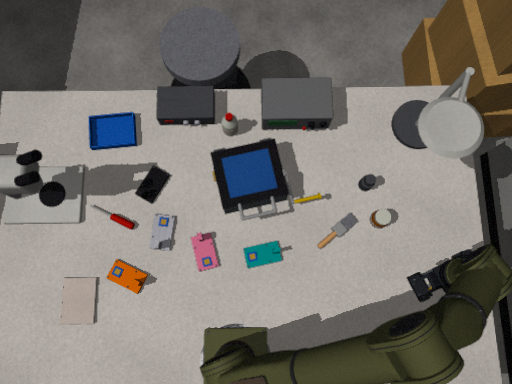

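```bash
cat > h.py <<'E'
from station import env,set_gripper,sensors,imaging
import cv2,numpy as np
from scipy.spatial.transform import Rotation as R
from scipy.optimize import least_squares
def cal(n):
    c=imaging.get_calibration(n);f=192/np.tan(np.radians(c["fovy"])/2)
    return c,f,np.array(c["cam_to_world"])
def proj(n,P):
    c,f,T=cal(n);P=np.atleast_2d(np.asarray(P,float))
    q=(P-T[:3,3])@T[:3,:3];s=q[:,:2]/q[:,2:];r2=(s**2).sum(1,keepdims=True)
    s=s*(1+c["k1"]*r2);return s*f+[c["cx"],c["cy"]]
def unproj(n,px,z):
    c,f,T=cal(n);d=(np.atleast_2d(np.asarray(px,float))-[c["cx"],c["cy"]])/f;s=d.copy()
    for _ in range(20): s=d/(1+c["k1"]*(s**2).sum(1,keepdims=True))
    v=np.c_[s,np.ones(len(s))]@T[:3,:3].T
    return T[:3,3]+v*((z-T[2,3])/v[:,2:])
def crop(n,name,x0,y0,x1,y1,k=4,im=None,pts=None):
    if im is None: im=imaging.snapshot(n)
    b=cv2.resize(im[y0:y1,x0:x1,::-1],None,fx=k,fy=k,interpolation=cv2.INTER_CUBIC)
    if pts is not None:
        for p in pts: cv2.circle(b,tuple(int(round((v+.5-o)*k)) for v,o in zip(p,(x0,y0))),3,(0,255,0),1)
    cv2.imwrite(f"pics/{name}.png",b)
E
python3 - <<'E'
from h import *
s=cv2.imread("pics/side0.png")[:,:,::-1];t=cv2.imread("pics/top0.png")[:,:,::-1]
crop("top","t1",195,125,345,235,5,t)
crop("side","s1",165,140,295,240,6,s)
crop("top","t2",130,195,190,265,8,t)
crop("side","s2",200,270,270,325,8,s)
E
```

```text
(no output)
```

View pics/t1.png

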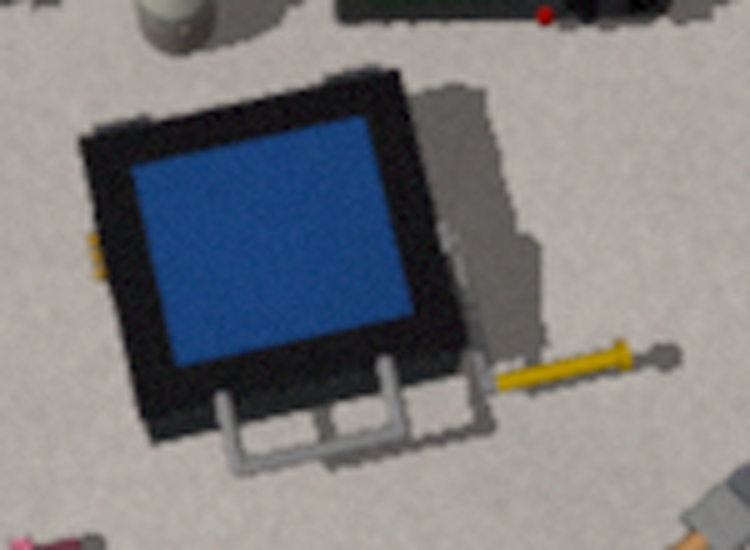

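View pics/s1.png

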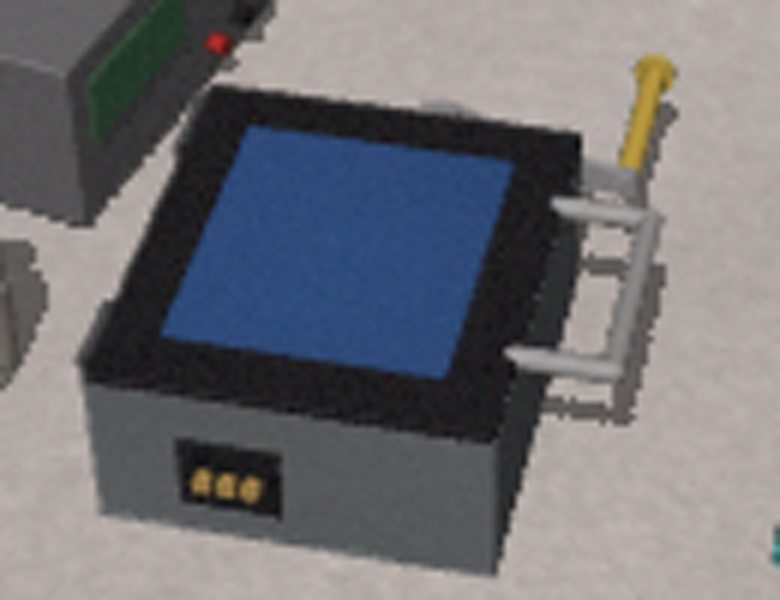

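View pics/t2.png

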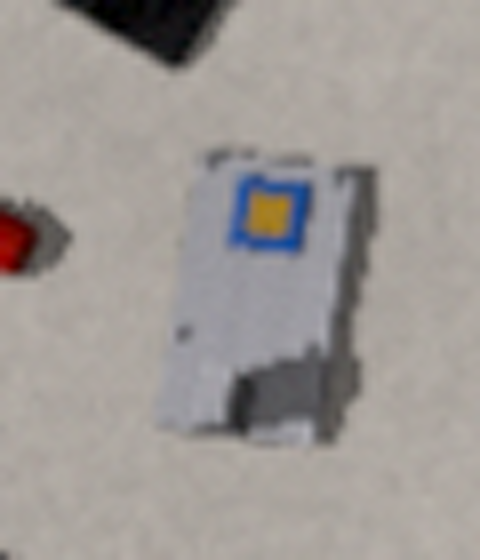

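View pics/s2.png

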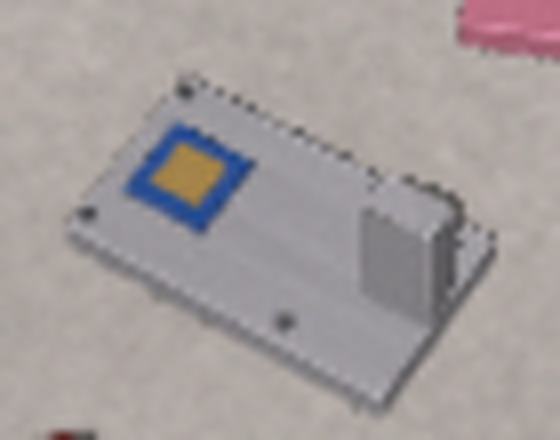

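```bash
cat > fit.py <<'E'
from h import *
def px(pts,k,o): return (np.array(pts,float)+.5)/k-.5+np.array(o)
def fit(obs,x0,extra=0):
    # obs: list of (cam, local pts func(p)->Nx3, px)
    def res(p):
        c,s=np.cos(p[2]),np.sin(p[2]);r=[]
        for n,fn,q in obs:
            L=fn(p);W=np.c_[c*L[:,0]-s*L[:,1]+p[0],s*L[:,0]+c*L[:,1]+p[1],L[:,2]]
            r.append(proj(n,W)-q)
        return np.concatenate(r).ravel()
    s=least_squares(res,x0,loss="soft_l1");return s.x,res(s.x).reshape(-1,2)
if __name__=="__main__":
    T=lambda p:px(p,5,(195,125));S=lambda p:px(p,6,(165,140))
    pan=lambda p:np.array([[p[3],p[4],101],[p[3],-p[4],101],[-p[3],-p[4],101],[-p[3],p[4],101]])
    ob=[("top",pan,T([(132,166),(367,117),(413,313),(178,366)])),
        ("side",pan,S([(162,337),(248,126),(514,160),(446,378)])),
        ("top",lambda p:np.array([[100,112,101],[100,-112,101.]]),T([(82,138),(398,70)])),
        ("side",lambda p:np.array([[100,-112,101],[-100,-112,101],[-100,112,101.],[100,112,101]]),S([(212,88),(582,133),(497,440),(80,375)])),
        ("side",lambda p:np.array([[-100,110,0.]]),S([(496,575)])),
        ("top",lambda p:np.array([[-145,0,98.]]),T([(320,450)])),
        ]
    x,r=fit(ob,[560,-50,.2,75,85]);print("chamber",x);print(r.round(1).tolist())
    np.save("ch0.npy",x[:3])
    T=lambda p:px(p,8,(130,195));S=lambda p:px(p,8,(200,270))
    chip=lambda p:np.array([[50,15,17],[50,-15,17],[20,-15,17],[20,15,17.]])
    ob=[("top",chip,T([(240,177),(312,180),(303,252),(232,247)])),
        ("side",chip,S([(127,190),(180,125),(255,162),(203,233)])),
        ("side",lambda p:np.array([[60,35,14],[60,-35,14],[-60,-35,14],[-60,35,14.]]),S([(70,228),(188,76),(496,240),(380,403)])),
        ("top",lambda p:np.array([[60,35,14],[60,-35,14],[-60,35,14.]]),T([(203,160),(352,172),(160,432)]))]
    x,r=fit(ob,[420,180,-.1]);print("carrier",x);print(r.round(1).tolist())
    np.save("ca0.npy",x[:3])
    # overlay check
    ch=np.load("ch0.npy")
    def W(p,L):
        L=np.atleast_2d(L);c,s=np.cos(p[2]),np.sin(p[2]);return np.c_[c*L[:,0]-s*L[:,1]+p[0],s*L[:,0]+c*L[:,1]+p[1],L[:,2]]
    P=W(ch,[[-145,0,98],[-145,49,98],[-145,-49,98],[-122,-169,62],[-122,-209,62],[-122,-129,62],[100,112,101],[-100,112,101],[-100,-112,101]])
    print(P[:4].round(1).tolist())
    Q=W(x,[[-48,0,50],[-60,-7,66],[-60,7,66],[-36,7,66],[-36,-7,66],[60,35,14],[-60,-35,14]])
    t=cv2.imread("pics/top0.png")[:,:,::-1];s=cv2.imread("pics/side0.png")[:,:,::-1]
    a=[]
    for n,im,b1,b2 in(("top",t,(200,130,330,230),(140,205,185,255)),("side",s,(175,140,290,240),(200,270,270,325))):
        crop(n,"o1",*b1,4,im,proj(n,P));crop(n,"o2",*b2,5,im,proj(n,Q))
        A,B=cv2.imread("pics/o1.png"),cv2.imread("pics/o2.png")
        H=np.zeros((400,800,3),np.uint8);A=A[:400,:520];B=B[:,:280];H[:A.shape[0],:A.shape[1]]=A;H[:B.shape[0],520:520+B.shape[1]]=B
        cv2.imwrite(f"pics/ov_{n}.png",H)
E
python3 fit.py
```

```text
chamber [ 6.04681200e+02 -5.50188823e+01  2.12500195e-01  6.98464848e+01
  8.02873525e+01]
[[-0.1, -0.1], [-0.6, -0.6], [-0.0, -0.5], [-0.3, -0.4], [0.2, 0.1], [0.8, 0.2], [0.4, 0.5], [0.4, 0.4], [-1.2, -0.8], [0.2, -1.5], [0.2, -1.0], [0.7, -0.1], [0.1, -0.4], [0.4, -0.2], [0.3, 0.7], [0.2, -0.5]]
carrier [ 4.22007473e+02  2.47776090e+02 -1.35070934e-01]
[[-0.3, -0.3], [-0.7, 0.3], [-1.0, -0.1], [-0.8, -0.5], [0.2, -0.1], [0.1, -0.2], [0.4, 0.3], [0.5, -0.2], [-0.2, -0.3], [0.3, -0.4], [0.9, -0.4], [1.0, -0.2], [-0.8, -1.6], [0.6, -0.7], [-1.3, -1.0]]
[[462.9, -85.6, 98.0], [452.6, -37.7, 98.0], [473.3, -133.5, 98.0], [521.1, -245.9, 62.0]]
```

```bash
ls -la pics >/dev/null; python3 - <<'E'
import cv2,numpy as np
a=cv2.imread("pics/ov_top.png");b=cv2.imread("pics/ov_side.png")
v=np.vstack([a,b]);cv2.imwrite("pics/ov.png",cv2.resize(v,None,fx=.74,fy=.74,interpolation=cv2.INTER_AREA))
E
```

```text
(no output)
```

View pics/ov.png

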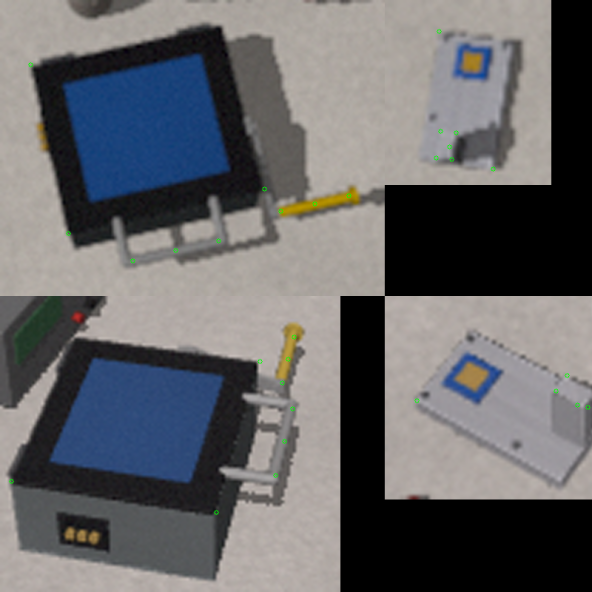

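```bash
cat >> h.py <<'E'
PI=np.pi
def W(p,L):
    L=np.asarray(L,float);c,s=np.cos(p[2]),np.sin(p[2])
    return np.array([c*L[0]-s*L[1]+p[0],s*L[0]+c*L[1]+p[1],L[2]])
def bar(th,r=245.0): # handle bar in chamber frame; 3 mm lid mid plane offset
    return np.array([100-r*np.cos(th)+3*np.sin(th)*0+0,0,95+3+r*np.sin(th)]) 
def hb(th):  # bar point rotated about hinge (100,95): at 0 is (-245,+3)
    v=np.array([-245.,3.]);c,s=np.cos(th),np.sin(th)
    # opening turns -x towards +z
    return np.array([100+c*v[0]+s*v[1],0,95-s*v[0]+c*v[1]])
def kb(ph,y=-180): return np.array([-30+92*np.cos(ph),y,55+92*np.sin(ph)])
G=np.array([0,0,-19.])
E
python3 - <<'E'
from h import *
ch=np.load("ch0.npy");ca=np.load("ca0.npy");a=ch[2]
print("hb",hb(0),hb(1.38),hb(1.33))
for dy in(-PI/2,PI/2):
    o=[PI,0,a+dy]
    for th in np.arange(0,1.41,.2):
        q=env.ik(W(ch,hb(th))+G,o);print(round(dy,1),"lid",round(th,2),None if q is None else np.round(q,2))
    for ph in np.radians([45,70,90,120,150,176]):
        q=env.ik(W(ch,kb(ph))+G,o);print("knee",round(ph,2),None if q is None else np.round(q,2))
for o in([PI,0,ca[2]],[PI,0,ca[2]+PI],[PI,0,ca[2]-PI]):
    q=env.ik(W(ca,[-48,0,54])+G,o);print("ca",None if q is None else np.round(q,2))
for o in([PI,0,a],[PI,0,a+PI],[PI,0,a-PI]):
  for X in(-74,-23):
    q=env.ik(W(ch,[X,0,60])+G,o);print("ins",None if q is None else np.round(q,2))
E
```

```text
hb [-145.    0.   98.] [ 56.48355692   0.         336.12303744] [ 44.48681204   0.         333.64678075]
-1.6 lid 0.0 [-0.03  0.8   0.18  2.16 -0.61  0.23 -2.23]
-1.6 lid 0.2 [-0.09  0.72  0.29  2.12 -0.54  0.37 -2.29]
-1.6 lid 0.4 [-0.15  0.65  0.36  2.05 -0.45  0.52 -2.39]
-1.6 lid 0.6 [-0.18  0.61  0.39  1.95 -0.36  0.66 -2.49]
-1.6 lid 0.8 [-0.2   0.59  0.39  1.82 -0.3   0.8  -2.58]
-1.6 lid 1.0 [-0.21  0.6   0.41  1.67 -0.29  0.93 -2.62]
-1.6 lid 1.2 [-0.24  0.65  0.46  1.51 -0.31  1.05 -2.63]
-1.6 lid 1.4 [-0.25  0.72  0.5   1.34 -0.35  1.17 -2.64]
knee 0.79 [ 0.08  1.    0.39  1.39 -0.44  0.84 -2.33]
knee 1.22 [ 0.09  0.94  0.38  1.48 -0.43  0.8  -2.3 ]
knee 1.57 [ 0.11  0.9   0.37  1.57 -0.42  0.75 -2.27]
knee 2.09 [ 0.15  0.87  0.34  1.7  -0.44  0.65 -2.2 ]
knee 2.62 [ 0.2   0.89  0.29  1.8  -0.47  0.52 -2.13]
knee 3.07 [ 0.24  0.94  0.25  1.83 -0.5   0.43 -2.09]
1.6 lid 0.0 [ 0.22  0.79 -0.22  2.15  0.64  0.27 -0.35]
1.6 lid 0.2 [ 0.3   0.71 -0.36  2.1   0.59  0.43 -0.3 ]
1.6 lid 0.4 [ 0.35  0.65 -0.44  2.02  0.5   0.58 -0.23]
1.6 lid 0.6 [ 0.37  0.61 -0.5   1.92  0.43  0.7
[... 285 characters left out ...]
]
knee 1.22 [ 0.5   0.93 -0.45  1.45  0.48  0.86  0.11]
knee 1.57 [ 0.53  0.89 -0.44  1.54  0.47  0.81  0.11]
knee 2.09 [ 0.56  0.86 -0.41  1.67  0.48  0.7   0.12]
knee 2.62 [ 0.56  0.88 -0.34  1.78  0.5   0.57  0.12]
knee 3.07 [ 0.53  0.93 -0.27  1.82  0.5   0.46  0.12]
ca [-0.72  0.88  0.03  2.22 -0.53  0.05 -1.87]
ca [-0.73  0.88  0.05  2.22 -0.74  0.06  1.48]
ca [-0.73  0.88  0.05  2.22 -0.74  0.06  1.48]
ins [ 0.05  0.9  -0.01  1.97  0.04  0.28 -1.35]
ins [ 0.03  0.93 -0.02  1.82  0.03  0.4  -1.37]
ins [ 0.4   0.96 -0.61  1.95  1.03  0.58  0.86]
ins [ 0.38  1.   -0.64  1.8   0.94  0.68  0.97]
ins [ 0.4   0.96 -0.61  1.95  1.03  0.58  0.86]
ins [ 0.38  1.   -0.64  1.8   0.94  0.68  0.97]
```

```bash
cat >> h.py <<'E'
def st(msg=""):
    s=sensors.state();print(msg,"t%.2f"%s["t"],"p",np.round(s["ee_pos"],1),"F",np.round(s["contact_force"],1),"w%.3f"%s["gripper_width"]);return s
E
python3 - <<'E'
from h import *
ch=np.load("ch0.npy");o=[PI,0,ch[2]+PI/2]
set_gripper(0.5)
b=W(ch,hb(0))+G
env.move_ptp(b+[0,0,80],o);st("above")
print(env.line_to(b,o,feed=150,f_stop=8));st("down")
crop("top","g1",195,125,345,235,5);crop("side","g2",165,120,295,240,5)
E
```

```text
above t2.82 p [463.1 -86.9 159. ] F [ 0.6  0.1 -0.9] w0.502
False
down t3.50 p [463.2 -85.9  79.3] F [-0.7  0.   0.5] w0.502
```

View pics/g1.png

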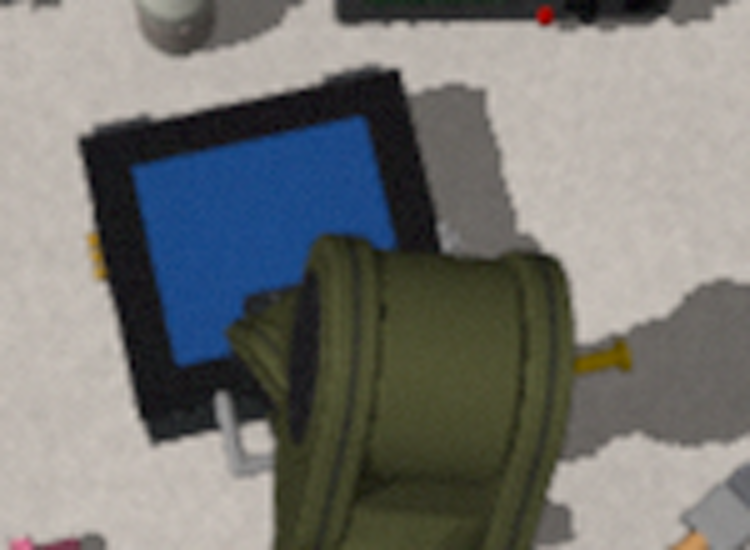

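View pics/g2.png

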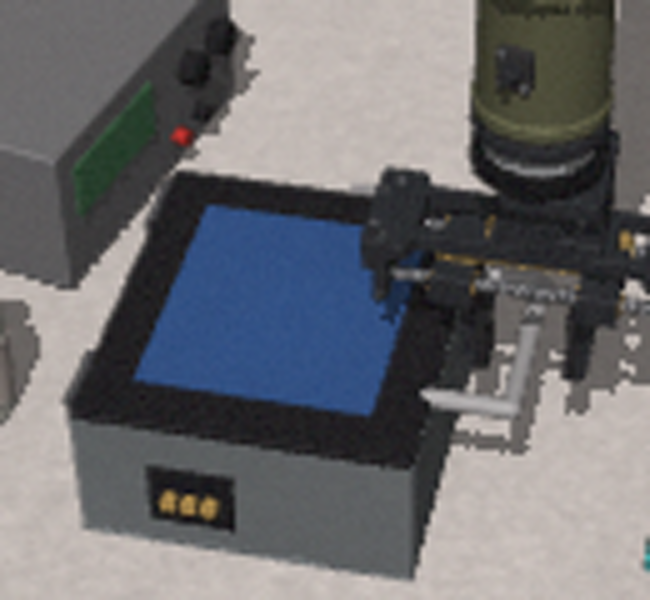

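```bash
python3 - <<'E'
from h import *
ch=np.load("ch0.npy");a=ch[2];o=[PI,0,a+PI/2]
X=np.array([np.cos(a),np.sin(a),0]);Z=np.array([0,0,1.])
set_gripper(0.0);s=st("grip")
off=np.zeros(3)
f0=s["contact_force"]
for th in np.arange(.1,1.31,.1):
    stop=env.line_to(W(ch,hb(th))+G+off,o,feed=90,f_stop=35)
    s=sensors.state();F=s["contact_force"]
    u=np.cos(th)*X-np.sin(th)*Z   # radial towards hinge
    fr=F@u;ft=F@(np.sin(th)*X+np.cos(th)*Z)
    print("%.1f fr %.1f ft %.1f w%.3f"%(th,fr,ft,s["gripper_width"]),stop,off.round(1))
    if stop: break
    off=off+np.clip(fr*.08,-1,1)*u
np.save("off.npy",off);st("end")
crop("side","l1",100,60,420,300,2.5)
E
```

```text
grip t4.21 p [464.1 -85.4  79.3] F [2.4 1.1 1.9] w0.122
0.1 fr 6.1 ft -3.8 w0.119 False [0. 0. 0.]
0.2 fr 6.4 ft -4.0 w0.116 False [ 0.5  0.1 -0. ]
0.3 fr 7.8 ft -4.7 w0.114 False [ 1.   0.2 -0.2]
0.4 fr 7.7 ft -4.8 w0.117 False [ 1.5  0.3 -0.3]
0.5 fr 8.1 ft -3.5 w0.116 False [ 2.1  0.5 -0.6]
0.6 fr 7.5 ft -3.5 w0.111 False [ 2.7  0.6 -0.9]
0.7 fr 7.3 ft -4.4 w0.109 False [ 3.1  0.7 -1.2]
0.8 fr 8.6 ft -2.2 w0.109 False [ 3.6  0.8 -1.6]
0.9 fr 8.7 ft -3.7 w0.105 False [ 4.1  0.9 -2.1]
1.0 fr 11.1 ft -2.7 w0.100 False [ 4.5  1.  -2.6]
1.1 fr 10.4 ft -2.2 w0.095 False [ 4.9  1.1 -3.4]
1.2 fr 11.5 ft -2.0 w0.097 False [ 5.3  1.1 -4.1]
1.3 fr 12.6 ft -1.4 w0.094 False [ 5.6  1.2 -5. ]
end t9.73 p [646.1 -46.3 307.2] F [  2.6  -2.3 -12.5] w0.094
```

View pics/l1.png

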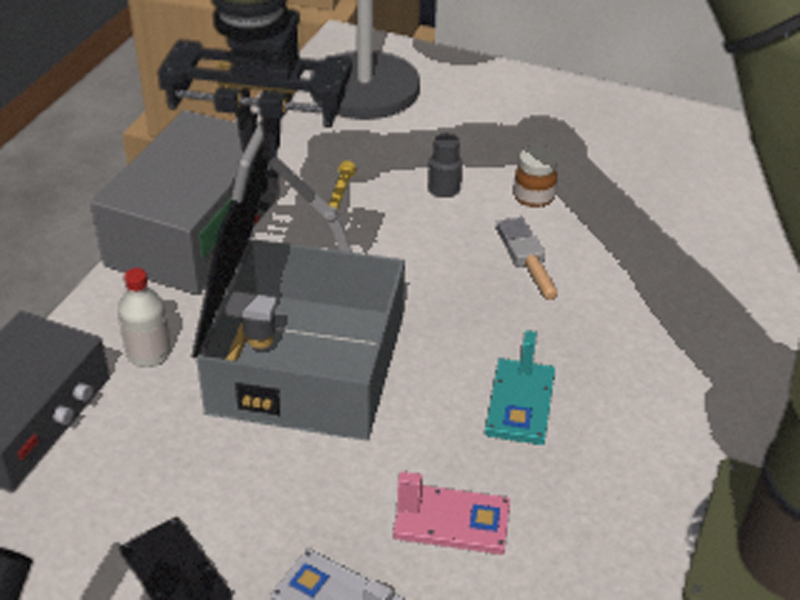

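```bash
python3 - <<'E'
from h import *
ch=np.load("ch0.npy");a=ch[2];o=[PI,0,a+PI/2];off=np.load("off.npy")
X=np.array([np.cos(a),np.sin(a),0]);Z=np.array([0,0,1.])
th=1.3;u=np.cos(th)*X-np.sin(th)*Z
for k in range(4):
    fr=sensors.state()["contact_force"]@u
    if abs(fr)<3: break
    off=off+np.clip(fr*.25,-2,2)*u
    env.line_to(W(ch,hb(th))+G+off,o,feed=60)
    s=st(f"{off.round(1)}");print(s["contact_force"]@u)
np.save("off.npy",off)
for th in np.arange(1.32,1.50,.02):
    u=np.cos(th)*X-np.sin(th)*Z;t=np.sin(th)*X+np.cos(th)*Z
    env.line_to(W(ch,hb(th))+G+off,o,feed=60)
    s=sensors.state();F=s["contact_force"];b=np.array(s["ee_pos"])-G
    print("%.2f fr %.1f ft %.1f w%.3f"%(th,F@u,F@t,s["gripper_width"]),b.round(1),off.round(1))
    if F@t<-12: break
    off=off+np.clip(F@u*.1,-1,1)*u
np.save("off.npy",off);np.save("th.npy",th)
crop("side","l2",160,80,320,200,5);st()
E
```

```text
[ 6.4  1.4 -7.9] t10.03 p [648.1 -45.9 307.4] F [-0.9 -2.8  4.4] w0.094
-4.597254684680876
[ 6.1  1.3 -6.8] t10.28 p [647.5 -46.  307.3] F [-2.  -2.8  4.3] w0.097
-4.82856608657408
[ 5.8  1.3 -5.6] t10.53 p [647.  -46.1 307.2] F [-0.6 -3.1  1. ] w0.100
-1.2723357321810054
1.32 fr -0.9 ft -0.9 w0.097 [651.9 -45.  327.4] [ 5.8  1.3 -5.6]
1.34 fr 2.9 ft -0.7 w0.097 [656.6 -44.  328.3] [ 5.8  1.2 -5.5]
1.36 fr 0.6 ft -3.8 w0.095 [660.2 -43.2 328.9] [ 5.9  1.3 -5.8]
1.38 fr -3.8 ft -11.0 w0.094 [661.7 -42.9 329.2] [ 5.9  1.3 -5.9]
1.40 fr -7.1 ft -20.6 w0.098 [662.4 -42.8 329.4] [ 5.8  1.3 -5.5]
 t11.83 p [662.4 -42.8 310.4] F [-20.5  -6.    3.8] w0.095
```

View pics/l2.png

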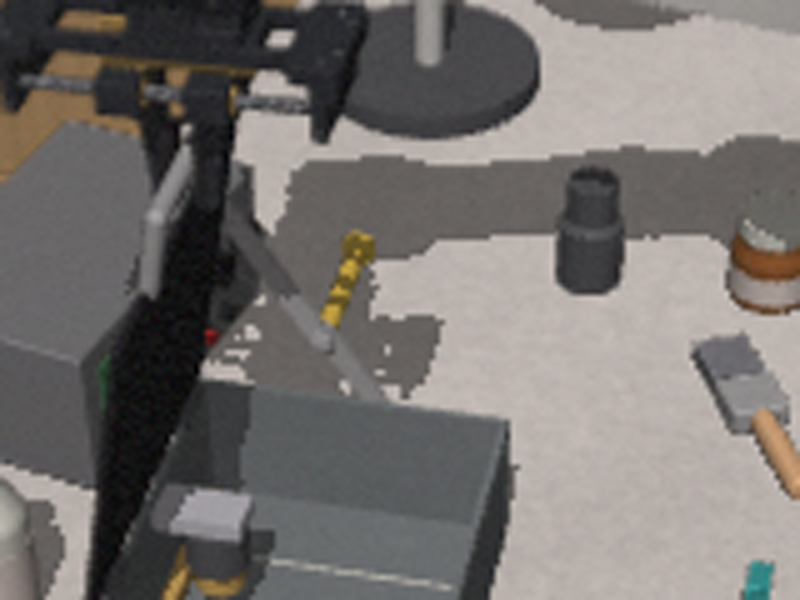

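```bash
python3 - <<'E'
from h import *
ch=np.load("ch0.npy");a=ch[2];o=[PI,0,a+PI/2]
X=np.array([np.cos(a),np.sin(a),0]);Z=np.array([0,0,1.])
s=sensors.state();b=np.array(s["ee_pos"])-G
off=b-W(ch,hb(1.38));print(off)
np.save("off.npy",off)
for th in (1.375,1.365,1.355,1.345,1.335):
    u=np.cos(th)*X-np.sin(th)*Z;t=np.sin(th)*X+np.cos(th)*Z
    env.line_to(W(ch,hb(th))+G+off,o,feed=25)
    s=sensors.state();F=s["contact_force"]
    print("%.3f fr %.1f ft %.1f"%(th,F@u,F@t),(np.array(s["ee_pos"])-G).round(1))
env.dwell(.3)
crop("side","l3",160,80,320,200,5);s=st();F=s["contact_force"];print(F@u,F@t)
E
```

```text
[ 2.52193985  0.28400256 -6.75045471]
1.375 fr 0.0 ft -3.8 [660.8 -43.1 329.1]
1.365 fr -0.1 ft -3.3 [659.  -43.5 328.7]
1.355 fr 0.5 ft -2.4 [656.6 -44.  328.2]
1.345 fr 1.4 ft -2.1 [654.2 -44.5 327.7]
1.335 fr 1.2 ft -2.4 [651.8 -45.  327.2]
 t13.72 p [651.9 -45.  308.2] F [-1.  -2.7 -0.2] w0.096
-0.1344071004347022 -1.5912074618594838
```

View pics/l3.png

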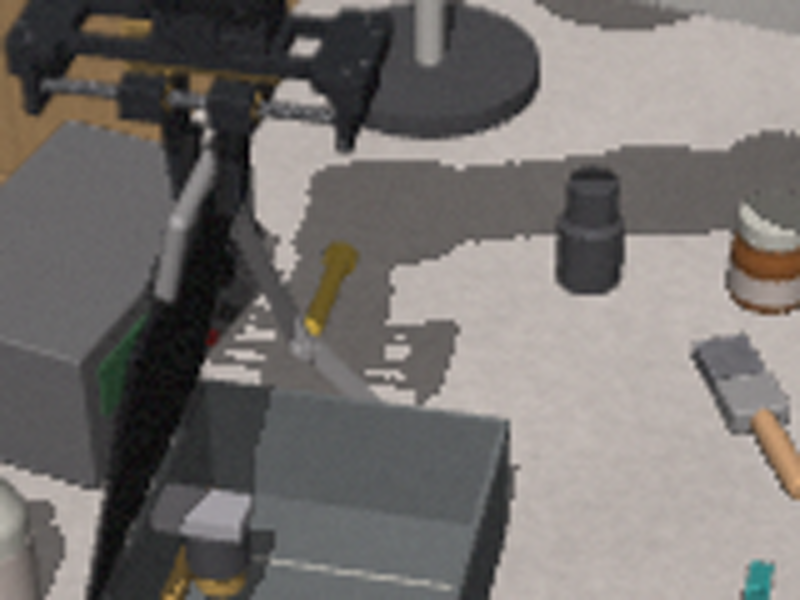

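```bash
python3 - <<'E'
from h import *
ch=np.load("ch0.npy");a=ch[2];o=[PI,0,a+PI/2];off=np.load("off.npy")
X=np.array([np.cos(a),np.sin(a),0]);Z=np.array([0,0,1.])
for th in (1.33,1.325,1.32,1.315):
    t=np.sin(th)*X+np.cos(th)*Z
    env.line_to(W(ch,hb(th))+G+off,o,feed=25)
    s=sensors.state();F=s["contact_force"]
    print("%.3f ft %.1f"%(th,F@t),(np.array(s["ee_pos"])-G).round(1))
    if F@t>2: break
set_gripper(.4);st("open")
p=np.array(sensors.state()["ee_pos"])
env.line_to(p+[0,0,70],o,feed=200);st("up")
crop("side","l4",160,80,320,200,5)
E
```

```text
1.330 ft -1.2 [650.7 -45.3 326.9]
1.325 ft -0.6 [649.8 -45.5 326.7]
1.320 ft 3.5 [649.4 -45.5 326.6]
open t15.04 p [648.2 -45.7 307.3] F [-0.  -0.2  0.3] w0.398
up t15.54 p [648.1 -45.7 377.2] F [-0.3 -0.3 -0.3] w0.404
```

View pics/l4.png

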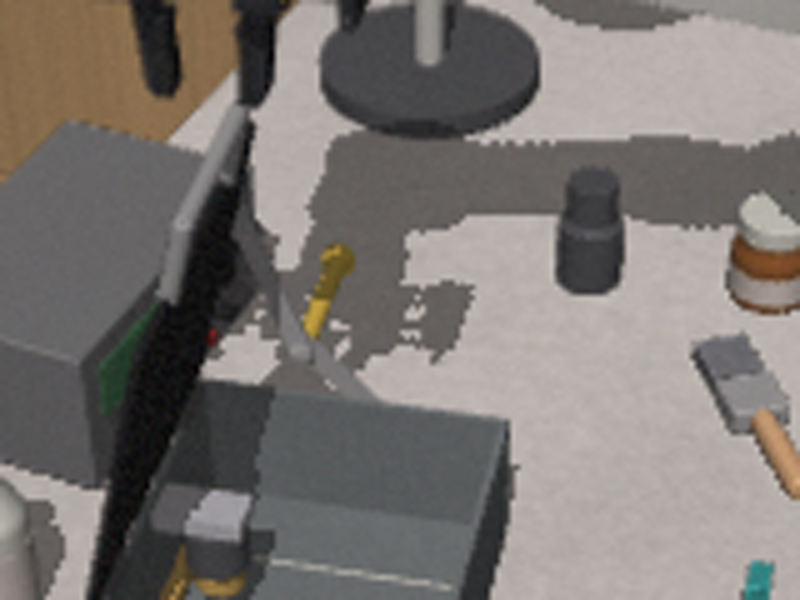

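```bash
python3 - <<'E'
from h import *
ch=np.load("ch0.npy");ca=np.load("ca0.npy")
o=[PI,0,ca[2]];b=W(ca,[-48,0,54])+G
env.move_ptp([500,130,330],[PI,0,.6]);st("mid")
try:
    env.move_ptp(b+[0,0,70],o);st("above");set_gripper(.5)
    print(env.line_to(b,o,feed=120,f_stop=8))
except env.PlanningError as e: print("ERR",e)
s=st("down");print(s["q"])
crop("side","c1",180,230,300,340,5);crop("top","c2",120,180,220,260,6)
E
```

```text
mid t16.87 p [500.3 129.5 329.7] F [0.8 0.2 0.1] w0.400
above t17.97 p [375.8 254.2 105.3] F [ 0.2 -0.3  0.4] w0.399
False
down t19.04 p [374.5 254.3  35.3] F [-0.2  0.2  0.7] w0.505
[-0.69338356  0.87990346 -0.00811917  2.21493149  0.13476613  0.04696261
 -2.53905582]
```

View pics/c1.png

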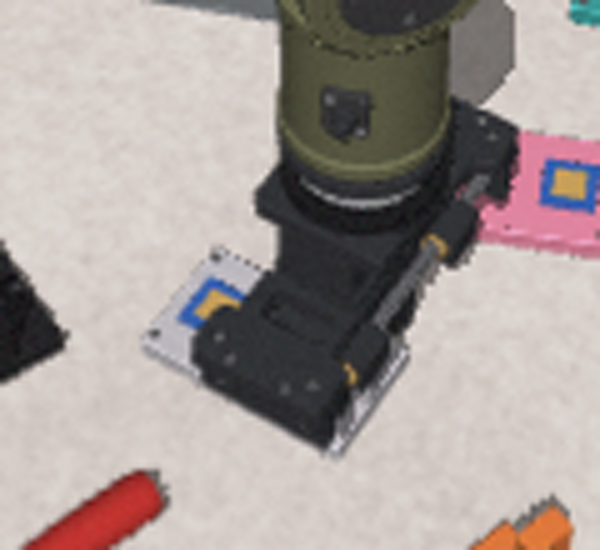

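```bash
python3 - <<'E'
from h import *
ca=np.load("ca0.npy");o=[PI,0,ca[2]];b=W(ca,[-48,0,54])+G
set_gripper(0);st("grip")
print(env.line_to(b+[0,0,160],o,feed=180));s=st("up");print(s["q"])
crop("side","d1",130,110,290,230,5);crop("top","d2",195,125,345,235,5)
crop("side","d3",150,180,310,300,5);crop("top","d4",120,150,220,250,5)
E
```

```text
grip t19.70 p [374.7 254.9  35.2] F [-1.1  1.9  3.3] w0.154
False
up t20.74 p [373.8 253.6 194.2] F [-0.1 -0.3 -2.8] w0.155
[-0.64164673  0.54811516 -0.08656411  2.11989055  0.09791616  0.4795019
 -2.50865889]
```

View pics/d1.png

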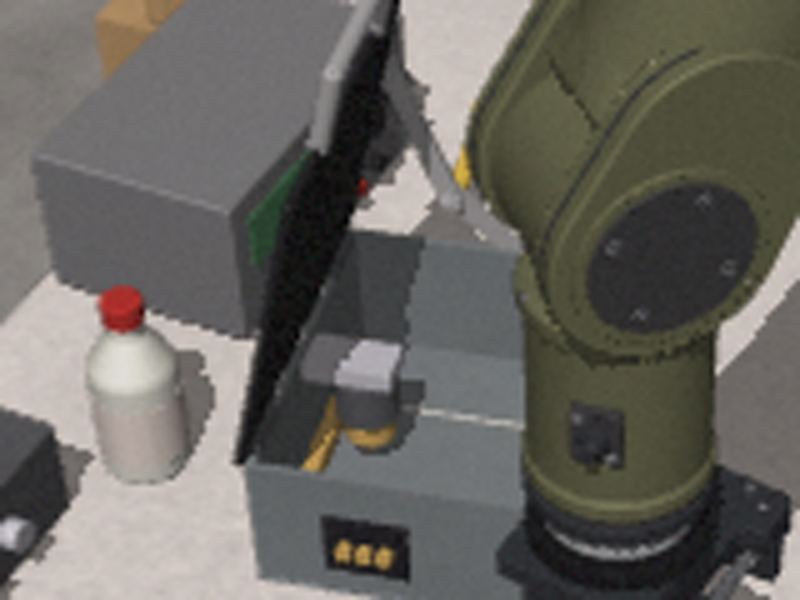

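View pics/d2.png

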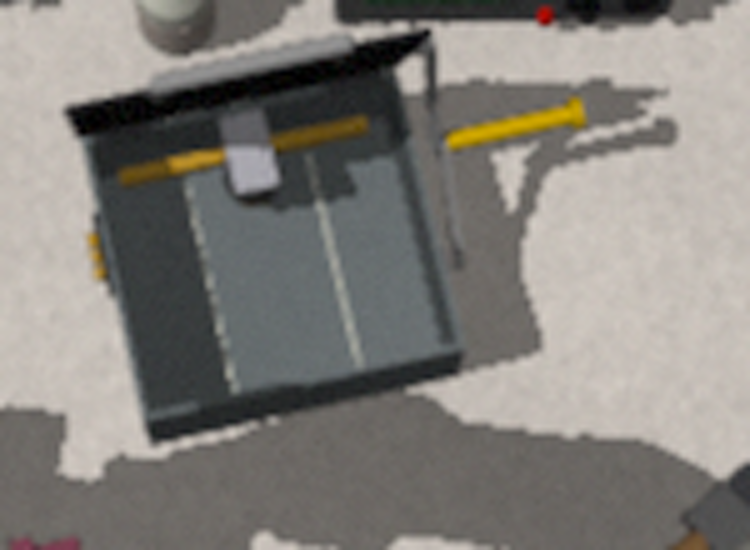

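View pics/d3.png

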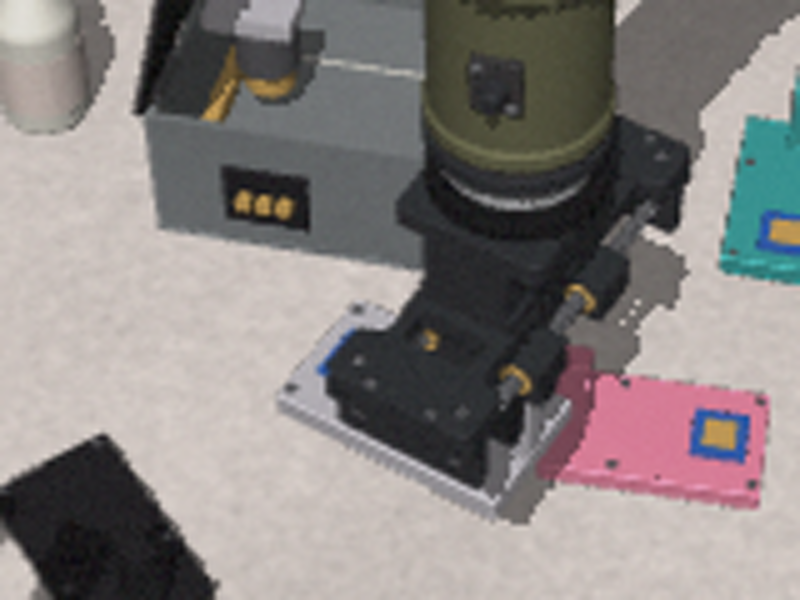

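```bash
python3 - <<'E'
from h import *
from fit import px,fit
z=194.2+19-54
S=lambda p:px(p,5,(150,180))
C=lambda p:np.array([[60,35,z+14],[60,-35,z+14.],[-60,35,z+14]])
x,r=fit([("side",C,S([(279,397),(357,303),(494,497)]))],[422,248,-.135]);print("carrier side",x,r.round(1).tolist())
print("expected",np.array([373.8,253.6])+48*np.array([np.cos(-.135),np.sin(-.135)]))
T=lambda p:px(p,5,(195,125))
ob=[("top",lambda p:np.array([[-100,110,0],[-100,-110,0.]]),T([(152,440),(460,372)])),
 ("top",lambda p:np.array([[p[3],45,6],[p[4],45,6],[p[5],-45,6],[p[6],-45,6.]]),T([(190,180),(235,390),(308,155),(360,365)]))]
x,r=fit(ob,[604,-55,.21,80,-80,80,-80]);print("chamber top",x,r.round(1).tolist())
S=lambda p:px(p,5,(130,110))
ob=[("side",lambda p:np.array([[100,110,0.],[100,110,95]]),S([(258,577),(243,463)]))]
for n,f,q in ob:
    ch=np.load("ch0.npy");print(proj(n,[W(ch,l) for l in f(0)])-q)
im=cv2.imread("pics/d4.png");print(im.shape)
E
```

```text
carrier side [ 4.21900488e+02  2.45713622e+02 -1.09235693e-01] [[-0.8, -0.2], [-0.1, -1.3], [1.0, 1.4]]
expected [421.3632639  247.13966507]
chamber top [ 6.06632522e+02 -5.62128794e+01  2.10224535e-01  7.69577598e+01
 -7.89555140e+01  7.62409114e+01 -8.10439242e+01] [[-0.1, 0.1], [-0.5, -0.0], [-0.5, 0.1], [0.1, -0.0], [0.6, -0.1], [0.3, -0.1]]
[[0.7136692  0.51446054]
 [0.53227334 0.72732438]]
(500, 500, 3)
```

View pics/d4.png

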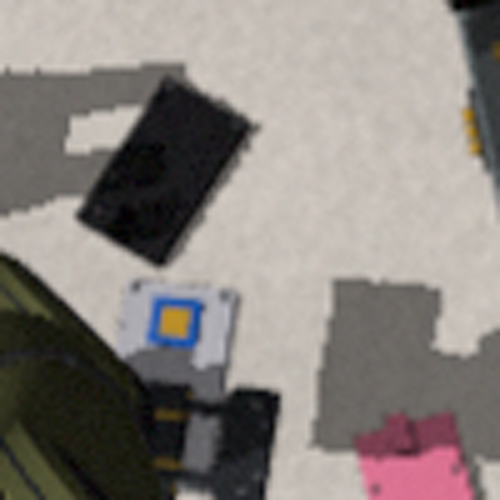

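```bash
python3 - <<'E'
from h import *
ch=np.array([606.2,-55.4,.2118]);np.save("ch1.npy",ch);o=[PI,0,ch[2]]
b=lambda x,z:W(ch,[x-48,0,z+54])+G
env.move_ptp(b(-27,150),o);s=st("above");print(np.round(s["q"],2))
print(env.line_to(b(-27,60),o,feed=150,f_stop=10));st("mid")
print(env.line_to(b(-27,14),o,feed=80,f_stop=8));st("low")
crop("side","e1",130,110,290,230,5);crop("top","e2",195,125,345,235,5)
E
```

```text
above t22.30 p [532.8 -69.1 185. ] F [-0.   0.6 -2.9] w0.159
[ 0.23  0.66 -0.3   1.88  0.31  0.64 -1.62]
False
mid t23.05 p [533.5 -70.5  95.6] F [ 0.2 -0.4 -1.9] w0.157
False
low t23.77 p [533.1 -71.1  49.2] F [ 1.  -0.4 -2.7] w0.158
```

View pics/e1.png

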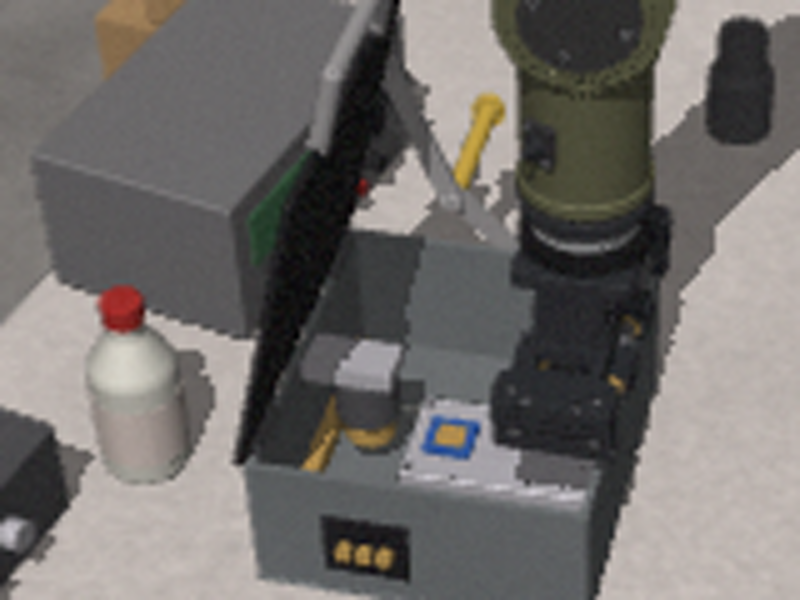

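View pics/e2.png

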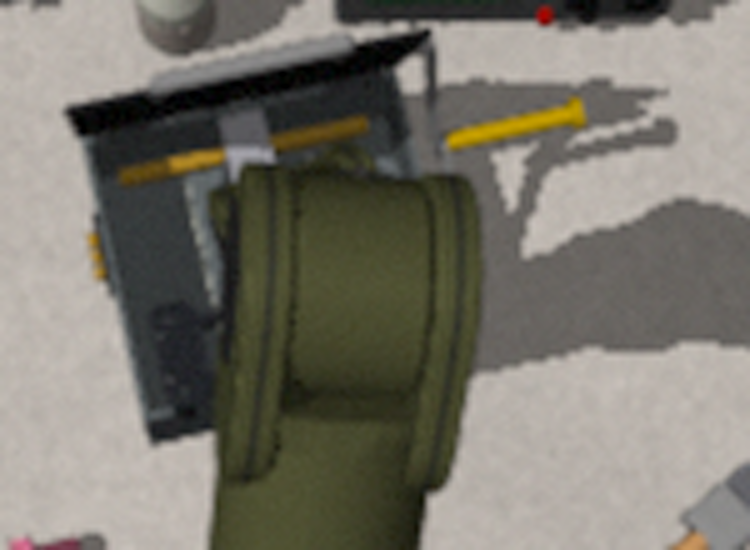

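```bash
python3 - <<'E'
from h import *
ch=np.load("ch1.npy");o=[PI,0,ch[2]];a=ch[2];X=np.array([np.cos(a),np.sin(a),0])
b=lambda x,z:W(ch,[x-48,0,z+54])+G
print(env.line_to(b(-27,4),o,feed=30,f_stop=4));s=st("floor")
zc=s["ee_pos"][2]+19-54;print("bottom z",zc)
z=zc-0.3
print(env.line_to(b(12,z),o,feed=60,f_stop=15));st("slide")
print(env.line_to(b(30,z),o,feed=25,f_stop=10));s=st("home")
d=np.array(s["ee_pos"])-b(25,z);print("along",d@X,s["contact_force"]@X)
crop("side","f1",130,110,290,230,5)
E
```

```text
True
floor t24.21 p [533.4 -71.2  40.9] F [-0.8  0.6  4.1] w0.153
bottom z 5.907001654309461
True
slide t24.48 p [533.2 -71.2  40.9] F [-2.  -0.1  5.2] w0.158
True
home t25.04 p [533.2 -71.2  40.9] F [-0.4  0.5  3.8] w0.151
along -51.694937289087996 -0.305173067685849
```

View pics/f1.png

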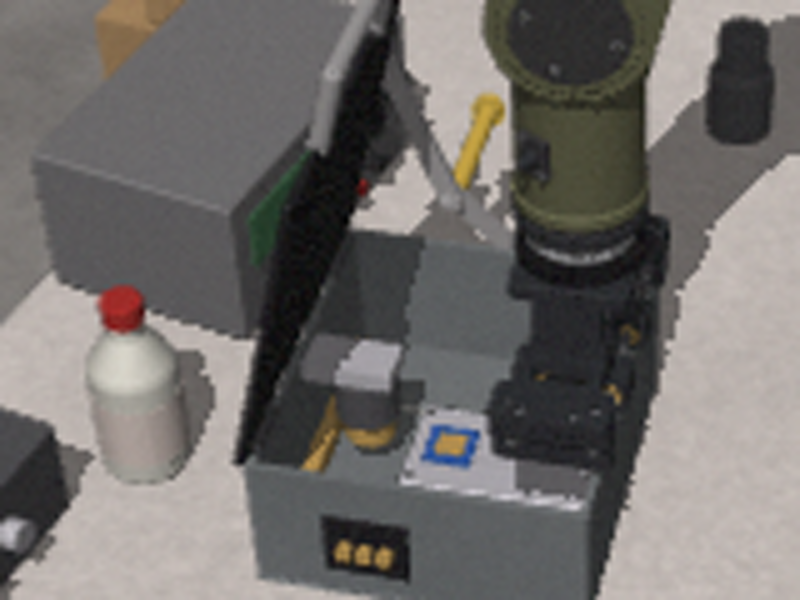

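```bash
python3 - <<'E'
from h import *
ch=np.load("ch1.npy");o=[PI,0,ch[2]];a=ch[2];X=np.array([np.cos(a),np.sin(a),0])
b=lambda x,z:W(ch,[x-48,0,z+54])+G
p=np.array(sensors.state()["ee_pos"])
print(env.line_to(p+[0,0,1.6],o,feed=20));s=st("raised");p0=np.array(s["ee_pos"])
for k in (1,2,4,6):
    r=env.line_to(b(-27,0)*[1,1,0]+[0,0,p[2]+1.6]+X*k,o,feed=20,f_stop=6)
    s=st(f"{k} {r}");print((np.array(s["ee_pos"])-p0)@X,s["contact_force"]@X,np.round(s["ft_torque"],2))
    if r: break
E
```

```text
False
raised t25.35 p [532.5 -71.3  42.1] F [-0.2 -0.5 -3.3] w0.157
1 False t25.60 p [533.9 -70.8  42.2] F [-0.2  0.  -3.5] w0.156
1.4518804691906577 -0.21870710545524288 [0.04 0.1  0.04]
2 False t25.85 p [535.  -70.7  42.5] F [-0.4  0.1 -2.9] w0.154
2.5186855280599856 -0.3408354058729333 [0.01 0.13 0.05]
4 False t26.10 p [537.1 -70.3  42.5] F [ 0.1  0.5 -3.1] w0.156
4.662716231483448 0.24529508599032365 [-0.01  0.08  0.  ]
6 False t26.35 p [538.9 -69.8  42.5] F [ 0.4 -1.  -1.7] w0.156
6.5914893366761005 0.17450960685228228 [ 0.01  0.16 -0.02]
```

```bash
python3 - <<'E'
from h import *
ch=np.load("ch1.npy");o=[PI,0,ch[2]];a=ch[2];X=np.array([np.cos(a),np.sin(a),0])
z=42.4
b=lambda x:W(ch,[x-48,0,0])+[0,0,z]
for x in(0,16):
    r=env.line_to(b(x),o,feed=50,f_stop=4.5);s=st(f"{x} {r}")
    if r: break
else:
    r=env.line_to(b(31),o,feed=25,f_stop=4.5);s=st(f"push {r}")
print("carrier x est",(np.array(s["ee_pos"])-b(0))@X, s["contact_force"]@X)
crop("side","f2",130,110,290,230,5)
E
```

```text
0 False t26.92 p [559.2 -65.5  42.3] F [ 0.1 -0.3 -1.6] w0.155
16 False t27.38 p [575.1 -62.   42.4] F [ 1.   0.8 -2.4] w0.153
push True t27.81 p [581.5 -60.5  41.5] F [ 0.1 -0.8 -1.7] w0.154
carrier x est 22.778542687769644 -0.05875997869317872
```

View pics/f2.png

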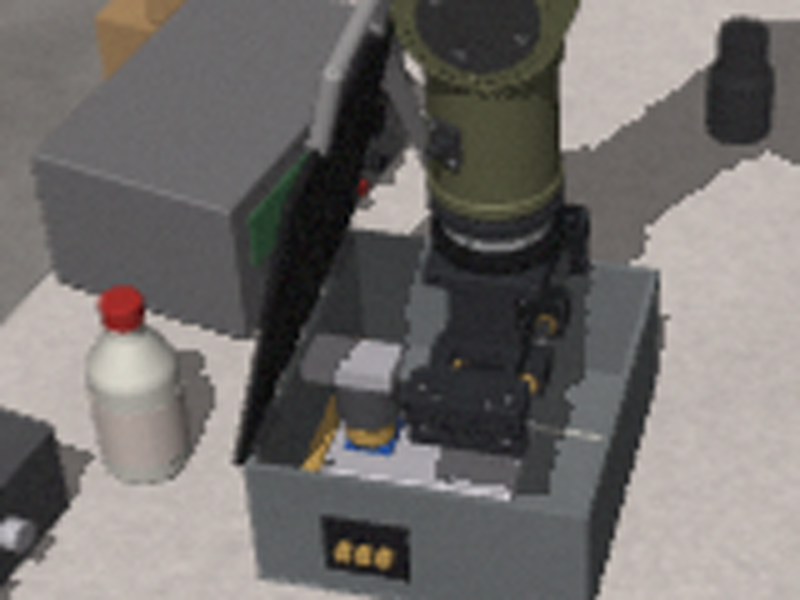

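```bash
python3 - <<'E'
from h import *
ch=np.load("ch1.npy");o=[PI,0,ch[2]];a=ch[2];X=np.array([np.cos(a),np.sin(a),0])
est=lambda s:(np.array(s["ee_pos"])-W(ch,[-48,0,0]))@X
p=np.array(sensors.state()["ee_pos"])
print(env.line_to(np.r_[p[:2],39.5],o,feed=15,f_stop=4));s=st("floor");print(est(s))
p=np.array(s["ee_pos"]);print(env.line_to(p+X*3,o,feed=15,f_stop=8));s=st("push");print(est(s),s["contact_force"]@X)
set_gripper(.45);s=st("rel");
p=np.array(s["ee_pos"]);env.line_to(p+[0,0,60],o,feed=150);env.line_to(p+[0,0,190],o,feed=220);st("up")
env.move_ptp(p+[-150,0,230],o)
crop("side","f3",130,110,290,230,5);crop("top","f4",195,125,345,235,5)
E
```

```text
True
floor t28.07 p [581.3 -60.6  40.9] F [0.9 0.6 4.1] w0.152
22.575748696763725
False
push t28.49 p [582.2 -60.5  40.9] F [-5.  -0.8  5.3] w0.156
23.44892888496313 -5.041629146798487
rel t29.05 p [584.4 -60.   40.9] F [-0.4  0.8 -0. ] w0.449
up t30.34 p [583.3 -60.1 229.3] F [-0.4  0.1 -0.9] w0.453
```

View pics/f3.png

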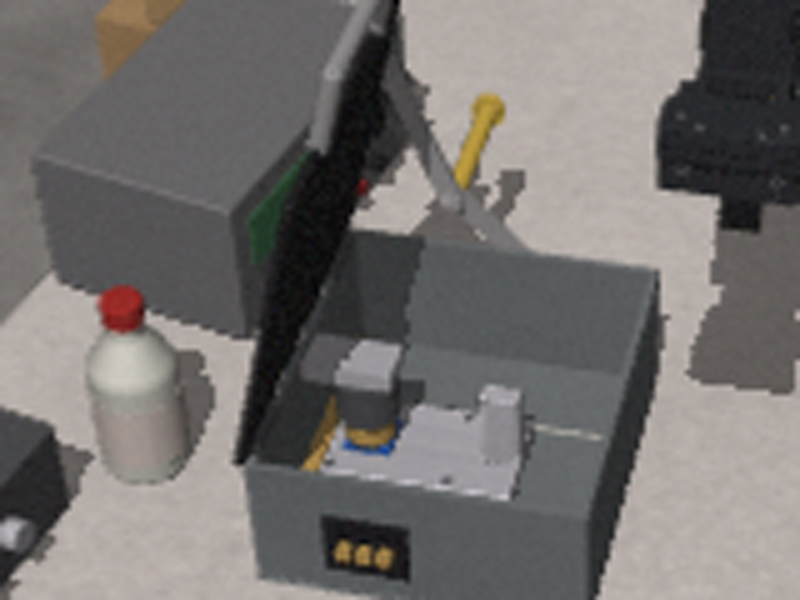

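View pics/f4.png

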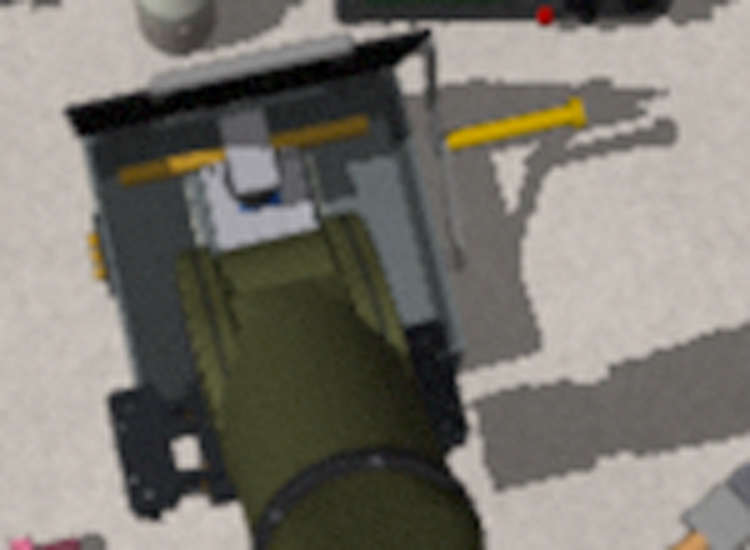

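```bash
python3 - <<'E'
from h import *
from fit import px,fit
S=lambda p:px(p,5,(130,110));ch=np.load("ch1.npy")
# chamber side-only: rim/outer corners
ob=[("side",lambda p:np.array([[100,110,0.],[100,110,95],[-100,-110,95],[-100,110,95]]),S([(258,577),(243,463),(659,270),(590,513)]))]
x,r=fit(ob,ch);print("chamber side",x,r.round(1).tolist());cs=x
ob=[("side",lambda p:np.array([[-60,35,20],[-60,-7,72],[-60,7,72],[-36,7,72]]),S([(512,497),(524,393),(511,404),(480,394)]))]
for yaw in [None]:
    x,r=fit(ob,[630,-50,ch[2]]);print("carrier",x,r.round(1).tolist())
for c in(cs,ch):
    d=x[:2]-c[:2];print("rel",d@[np.cos(c[2]),np.sin(c[2])],d@[-np.sin(c[2]),np.cos(c[2])],x[2]-c[2])
    print(proj("side",[W(c,[25-60,35,20]),W(c,[25-60,0,72]),W(c,[25-36,7,72])])-S([(512,497),(518,398),(480,394)]))
E
```

```text
chamber side [ 6.07352900e+02 -5.67952027e+01  2.15644097e-01] [[0.3, -0.1], [0.1, 0.1], [0.0, -0.7], [-0.4, 0.5]]
carrier [ 6.31077250e+02 -5.32707596e+01  2.05921706e-01] [[-0.6, 0.1], [-0.1, -0.9], [1.4, -0.0], [-0.2, 0.8]]
rel 23.929013320082877 -1.633644306784841 -0.009722390526251873
[[-0.93961112  0.28542983]
 [ 0.12087009 -0.20686679]
 [-0.60335071  1.04024686]]
rel 24.768954208925678 -3.148035289123932 -0.005878293735509549
[[-0.84672643  0.72272192]
 [ 0.26039742  0.22082843]
 [-0.47327155  1.44684524]]
```

```bash
python3 - <<'E'
from h import *
ch=np.array([606.8,-56.,.213]);np.save("ch2.npy",ch);o=[PI,0,ch[2]+PI/2]
for n,k,of,pts in(("side",5,(130,110),[(463,185),(486,106)]),("top",5,(195,125),[(450,140),(578,110)])):
    print(n,(proj(n,[W(ch,[35,-129,121]),W(ch,[35,-209,121])])-((np.array(pts)+.5)/k-.5+of)).round(1).tolist())
b=W(ch,[35,-186,121])+G
set_gripper(.5)
env.move_ptp(b+[-60,-40,160],o);st()
env.move_ptp(b+[0,0,70],o);s=st("above");print(np.round(s["q"],2))
print(env.line_to(b+[0,0,0],o,feed=120,f_stop=6));st("down")
crop("side","k1",160,70,320,190,5);crop("top","k2",235,115,385,235,5)
E
```

```text
side [[-1.6, 0.7], [-0.2, 1.7]]
top [[-0.0, -1.0], [-2.3, -0.3]]
 t32.88 p [ 620.3 -269.3  262.1] F [-0.9 -0.3  0.1] w0.504
above t33.41 p [ 680.3 -230.1  172.6] F [ 0.1 -0.3  0.9] w0.500
[ 0.58  0.97 -0.73  1.29  0.66  1.12  0.  ]
False
down t34.14 p [ 680.9 -230.6  102.9] F [ 0.5 -0.4  0.5] w0.499
```

View pics/k1.png

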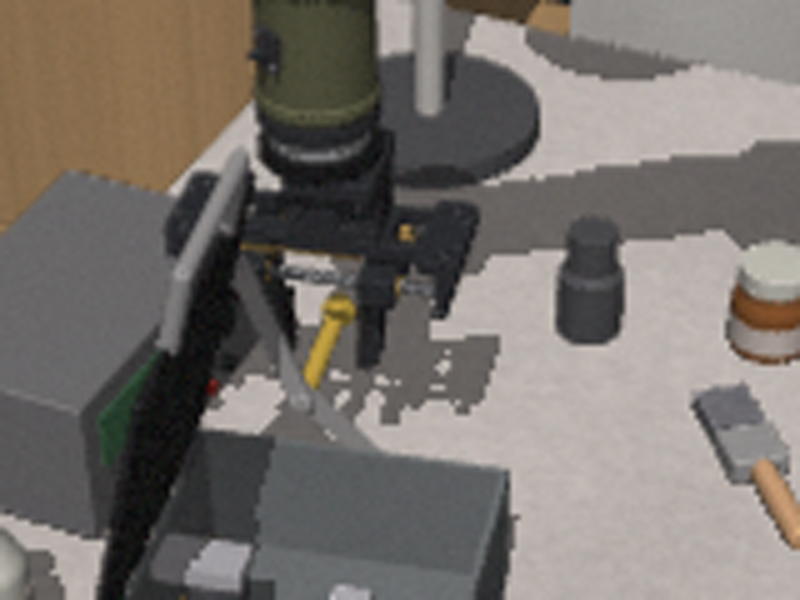

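View pics/k2.png

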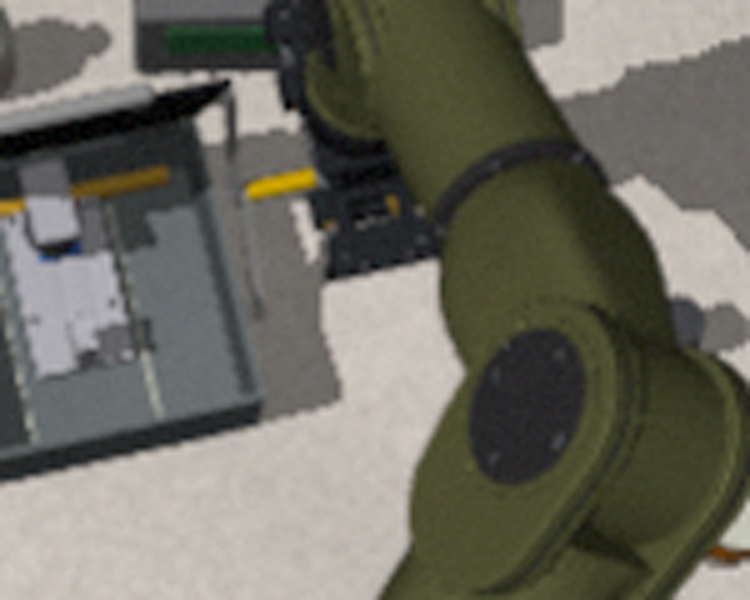

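```bash
cat > arc.py <<'E'
from h import *
ch=np.load("ch2.npy");a=ch[2];o=[PI,0,a+PI/2]
X=np.array([np.cos(a),np.sin(a),0]);Z=np.array([0,0,1.])
Y=-186
def seg(deg,off,feed=40,gain=.1):
    ph=np.radians(deg)
    env.line_to(W(ch,kb(ph,Y))+G+off,o,feed=feed)
    s=sensors.state();F=s["contact_force"]
    r=np.cos(ph)*X+np.sin(ph)*Z;t=-np.sin(ph)*X+np.cos(ph)*Z
    print("%d fr %.1f ft %.1f fy %.1f w%.3f t%.1f"%(deg,F@r,F@t,F@np.cross(Z,X),s["gripper_width"],s["t"]),off.round(1),flush=True)
    off=off+np.clip(F@r*gain,-1.2,1.2)*r
    np.save("koff.npy",off)
    return off,F@r,F@t
E
python3 - <<'E'
from arc import *
set_gripper(0);s=st("grip")
# re-zero: take actual position
off=np.array(s["ee_pos"])-(W(ch,kb(np.radians(45.4),Y))+G);off[2]=0;print(off)
for d in(48,52,56,60,65,70,75,80):
    off,fr,ft=seg(d,off)
    if abs(ft)>35 or abs(fr)>30: break
crop("side","k3",160,70,320,190,5)
E
```

```text
grip t34.84 p [ 679.1 -230.7  102.1] F [-4.5  0.3  4.6] w0.131
[-0.8521011  -0.23812008  0.        ]
48 fr -0.6 ft -3.1 fy -0.4 w0.132 t35.1 [-0.9 -0.2  0. ]
52 fr -0.3 ft -3.7 fy 0.3 w0.130 t35.4 [-0.9 -0.2 -0. ]
56 fr -2.1 ft -3.5 fy 0.4 w0.128 t35.7 [-0.9 -0.3 -0.1]
60 fr -1.9 ft -2.7 fy -0.1 w0.131 t36.0 [-1.  -0.3 -0.2]
65 fr -4.7 ft -2.4 fy 0.4 w0.128 t36.4 [-1.1 -0.3 -0.4]
70 fr -7.0 ft -2.5 fy 0.8 w0.128 t36.7 [-1.3 -0.3 -0.8]
75 fr -8.7 ft -1.4 fy 0.9 w0.127 t37.1 [-1.5 -0.4 -1.5]
80 fr -9.6 ft -1.1 fy 0.7 w0.121 t37.4 [-1.8 -0.4 -2.3]
```

View pics/k3.png

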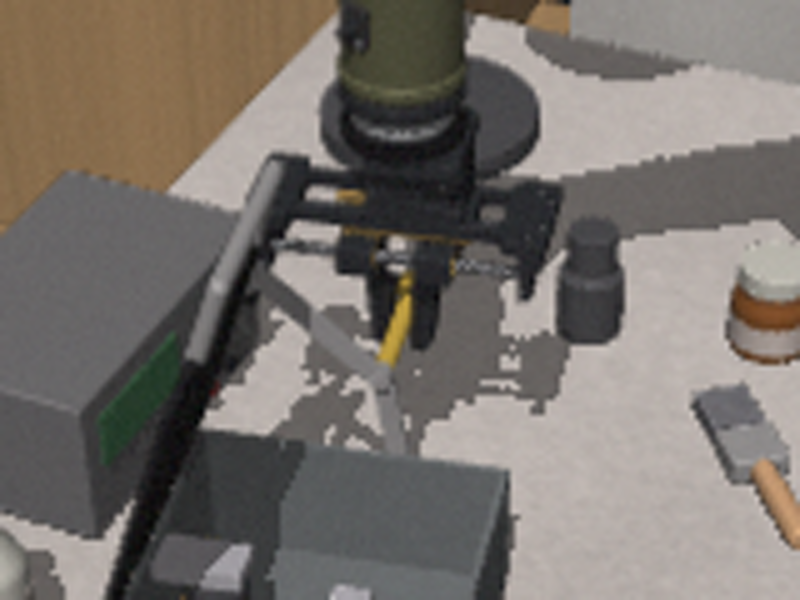

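```bash
python3 - <<'E'
from arc import *
off=np.load("koff.npy")
for d in range(85,126,5):
    off,fr,ft=seg(d,off,feed=30,gain=.2)
    if abs(ft)>30 or abs(fr)>30: break
crop("side","k4",160,70,320,190,5)
E
```

```text
85 fr -9.2 ft -1.2 fy 0.9 w0.118 t37.9 [-1.9 -0.5 -3.3]
90 fr -5.4 ft -0.4 fy 2.0 w0.120 t38.3 [-2.  -0.5 -4.5]
95 fr 3.3 ft 1.8 fy 2.8 w0.117 t38.8 [-2.  -0.5 -5.6]
100 fr -2.6 ft 1.2 fy 1.8 w0.112 t39.2 [-2.1 -0.5 -4.9]
105 fr -7.4 ft 1.8 fy 2.3 w0.112 t39.6 [-2.  -0.5 -5.4]
110 fr -4.4 ft 1.9 fy 3.1 w0.108 t40.0 [-1.7 -0.4 -6.6]
115 fr 1.2 ft 2.5 fy 3.8 w0.107 t40.4 [-1.4 -0.4 -7.4]
120 fr -4.3 ft 2.9 fy 2.7 w0.107 t40.9 [-1.5 -0.4 -7.2]
125 fr -1.4 ft 2.3 fy 4.1 w0.104 t41.3 [-1.1 -0.3 -7.9]
```

View pics/k4.png

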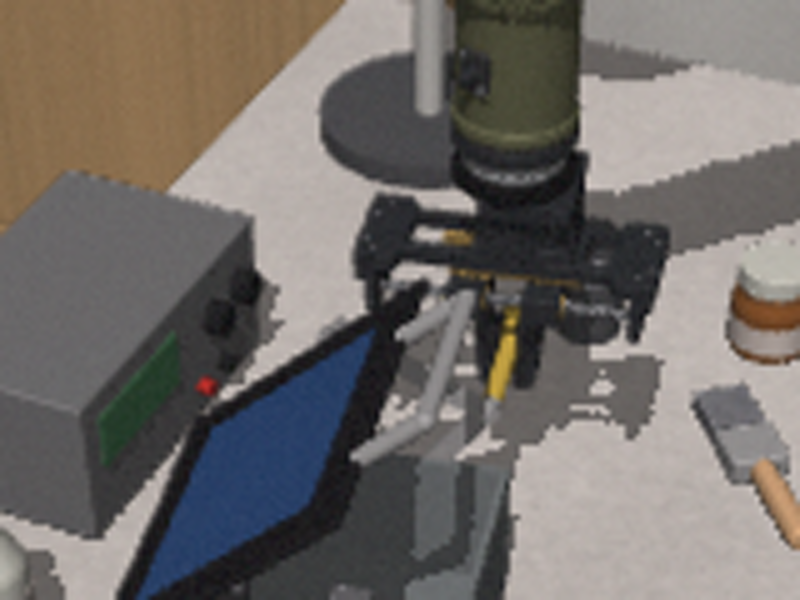

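```bash
python3 - <<'E'
from arc import *
off=np.load("koff.npy")
for d in (130,135,140,145,150,155,160,164,168):
    off,fr,ft=seg(d,off,feed=28,gain=.15)
    if abs(ft)>25 or abs(fr)>30: break
crop("side","k5",160,110,320,230,5)
E
```

```text
130 fr -1.8 ft 3.8 fy 2.7 w0.108 t41.8 [-0.9 -0.3 -8.1]
135 fr -0.8 ft 3.5 fy 4.9 w0.103 t42.2 [-0.8 -0.2 -8.3]
140 fr -1.1 ft 4.5 fy 5.0 w0.102 t42.6 [-0.7 -0.2 -8.4]
145 fr -0.7 ft 4.4 fy 5.1 w0.101 t43.0 [-0.6 -0.2 -8.5]
150 fr 0.0 ft 4.4 fy 4.6 w0.102 t43.5 [-0.5 -0.2 -8.6]
155 fr -0.0 ft 4.8 fy 4.6 w0.104 t43.9 [-0.5 -0.2 -8.6]
160 fr 0.2 ft 5.1 fy 4.4 w0.107 t44.4 [-0.5 -0.2 -8.6]
164 fr 1.9 ft 5.5 fy 4.6 w0.102 t44.7 [-0.5 -0.2 -8.6]
168 fr 1.3 ft 5.5 fy 3.4 w0.103 t45.1 [-0.8 -0.2 -8.5]
```

View pics/k5.png

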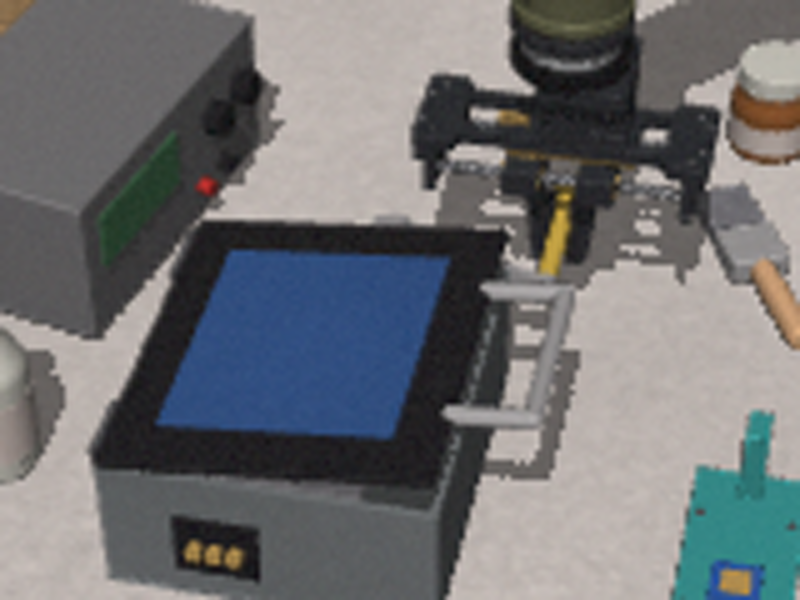

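```bash
python3 - <<'E'
from arc import *
off=np.load("koff.npy")
for d in (170,172,174,175,176,177,178,179,180):
    off,fr,ft=seg(d,off,feed=20,gain=.1)
    if ft<-2 or abs(fr)>30: break
crop("side","k6",160,110,320,230,5)
E
```

```text
170 fr 1.3 ft 5.5 fy 5.0 w0.103 t45.5 [-1.  -0.3 -8.5]
172 fr -0.0 ft 5.2 fy 3.8 w0.104 t45.8 [-1.1 -0.3 -8.4]
174 fr 0.1 ft 5.4 fy 4.8 w0.103 t46.1 [-1.1 -0.3 -8.4]
175 fr -0.0 ft 5.4 fy 3.5 w0.102 t46.3 [-1.1 -0.3 -8.4]
176 fr 0.3 ft 3.6 fy 2.8 w0.108 t46.6 [-1.1 -0.3 -8.4]
177 fr 2.2 ft -4.6 fy 5.0 w0.101 t46.8 [-1.1 -0.3 -8.4]
```

View pics/k6.png

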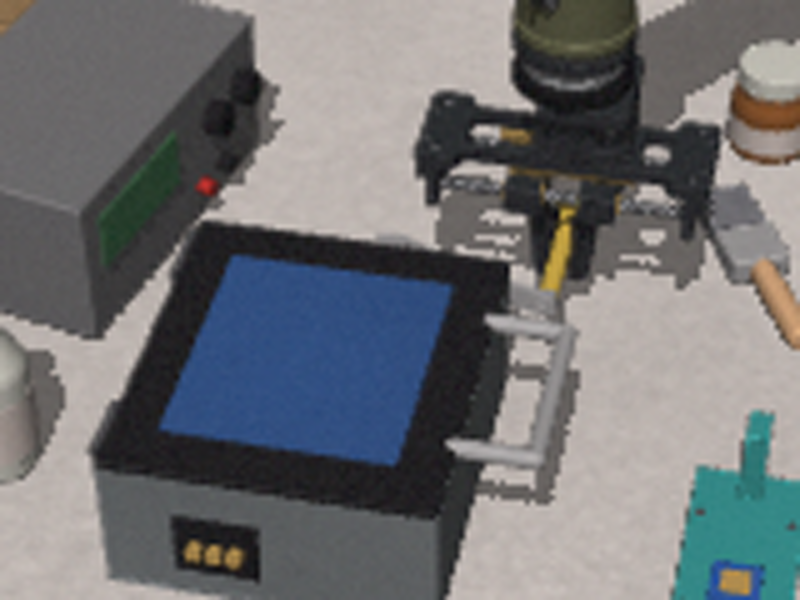

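```bash
python3 - <<'E'
from arc import *
set_gripper(.55);s=st("open")
p=np.array(s["ee_pos"]);env.line_to(p+[0,0,60],o,feed=80);st();env.line_to(p+[0,0,170],o,feed=200)
env.move_ptp(p+[-120,-120,220],o);st("clear")
crop("side","z1",160,110,320,230,5);crop("top","z2",0,0,512,384,1.5)
E
```

```text
open t47.62 p [ 525.9 -263.9   32.4] F [ 0.1  0.6 -0.1] w0.551
 t48.52 p [ 525.5 -263.9   92. ] F [0.7 0.  0.1] w0.547
clear t49.96 p [ 406.7 -382.4  251.6] F [ 0.2  0.6 -0.1] w0.553
```

View pics/z1.png

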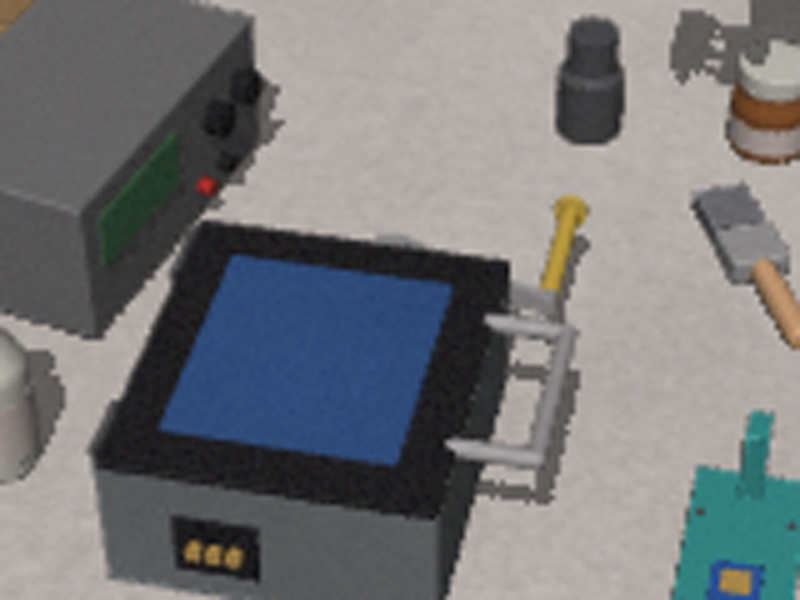

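View pics/z2.png

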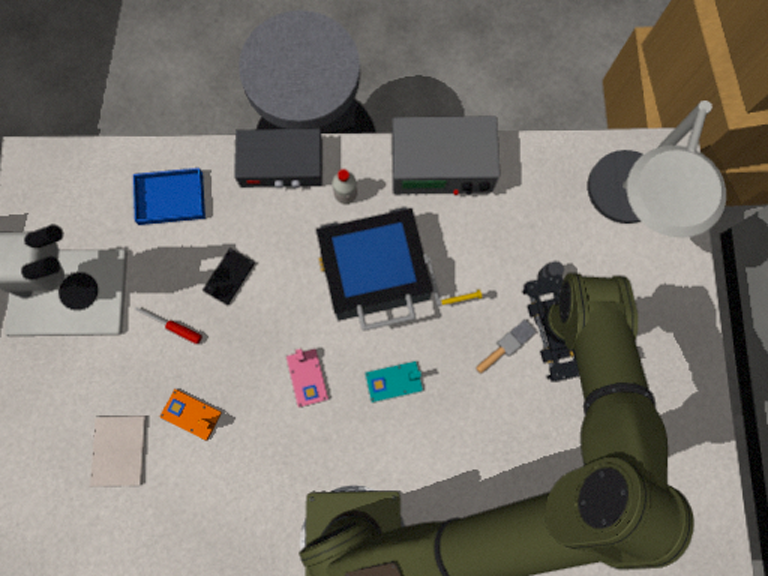

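```bash
python3 - <<'E'
from h import *
im=imaging.snapshot("side")[:,:,::-1].astype(int);i0=cv2.imread("pics/side0.png").astype(int)
d=np.abs(im-i0).sum(2)[140:240,165:290];print("changed px >90:",(d>90).sum(),"mean",d.mean())
st();env.sign_off()
E
```

```text
changed px >90: 0 mean 6.76616
 t50.11 p [ 407.5 -381.8  251.9] F [-0.9  0.7 -0.8] w0.556
the job is handed in; nothing more can be done
```

The job is done and handed in at about 50 s of the 72 s; no verdict is reported.

- **Lid up:** I raised the lid by its handle until the stay was taut, about 20 N at the handle. I then eased it down until the stay took the load and let go. The pictures showed it standing on the locked stay by itself.
- **Carrier in:** I set the silver carrier inside, tab towards the handle side, and slid it under the objective to the brass stop.
- **Lid shut:** I took the yellow bar over centre and held it all the way down. The pull along its path stayed under 6 N, and the lid never dropped.

**Last checks**
- **Carrier:** seen in the camera before closing, its origin was at about chamber x = 24–25 mm and y = -2 to -3 mm. It was turned about 0.01 rad and lay flat. I could not check it again with the lid shut.
- **Lid and stay:** in the side camera the shut chamber matches the starting picture, with no pixel noticeably changed. That means the lid is down and the stay folded.
- **Other things on the bench:** the black carrier, screwdriver, bottle and brush look unmoved from above, and the lens tube and jar look in place in the side view. I compared these by eye, not by measurement.

**What disagreed**
- **First slide:** with the carrier resting on the floor, the slide stopped at once on its force limit. I put this down to floor friction, raised it about 1.5 mm and slid it in freely, leaving about 4.5 mm under the objective. The force on the objective itself was not measured.
- **Chamber position:** the two cameras and the touch readings differed by 2–3 mm on where the chamber stands, which was within the clearances.

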